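Tighten the wing nut on the stick press

ROBOT

A 7-joint arm with a two-finger parallel gripper is mounted at the origin on the work surface. World frame = base frame: x ahead of the robot, y to its left, z up, the work surface at z = 0. Lengths are in m, angles in rad, forces in N, time in s.
With the tool pointing down it reaches from about 0.4 to 0.85 m from the base axis. Payload 10.4 kg.
Tool frame: the origin (TCP) lies midway between the tips of the shut fingers; the grasp point (between the pads) lies 19 mm behind it; z points along the fingers, y is the line along which they close (so a half turn about z gives the same grasp; the last joint's range is limited). The gripper opens to 87 mm and grips with 3 to 60 N. Pads are 19 mm wide; open, the fingers measure 117 mm over their backs; the gripper's body (75 mm by 190 mm) begins 51 mm behind the grasp point.
Start: joints at [-1.182, 0.332, -0.065, 1.46, 0.022, 1.35, -0.088], TCP at [0.25, 0.573, 0.202] pointing down, gripper open.
Joint ranges: [-2.6, 2.6], [-0.5, 2.12], [-1.47, 1.34], [0.16, 2.42], [-1.27, 4.41], [0.06, 2.06], [-2.6, 2.6]. Speed limits (rad/s): [2.22, 2.22, 2.79, 2.79, 3.14, 3.14, 3.14].

INTERFACE

Orientations are given as a unit quaternion [x, y, z, w].
In Python, from bench import r gives the robot as it stands.
- The arm moves only by the tool move_arm, never from a script. Its argument "targets" is a list of rows, each a list of 3 entries, a list of its own where there are three numbers: the shift along the tool's x, y, z in cm, then the turn, a rotation vector about the tool's x, y, z in rad, then the opening in per cent of the stroke, from 0 (shut) to 100 (fully open). In form: [[[x, y, z], [wx, wy, wz], gripper], ...]. A call has 1 to 20 rows; each row shifts and turns the commanded pose from where the row before left it, along the tool's axes as they then stand; what a row does not reach is not made up. A row lasts 1/8 s, in which the tool goes at most 62.5 mm and 10.7 degrees, less where a joint would pass 70% of its speed; a pose out of reach is approached as far as the arm can. A call with a gripper value outside its range is refused whole. The fingers move at their own pace and stop on an object; "grip_force" is the grip in N (left out, the last holds). Time passes only in rows, so rows that do not move let the fingers close. It gives the time, the measured TCP pose, the force, the opening and the grip force at its end, in the units of the state.
- r.read_state(): the state, without advancing time (a new reading comes with each control period).
- r.camera(name): name is "side" or "top" or "wrist"; returns a dict with "image" (384x512x3 uint8, blue, green, red), "vertical_fov" (degrees; the focal length in pixels is half the picture's height over the tangent of half this angle, whatever the lens; pixels are square), "cx", "cy" (the principal point, pixels), "k1" (the pictures are not rectified: a ray, as slopes to the right and down, at radius r is drawn at 1 + k1 r^2 times it, then the intrinsics apply), "cam_to_world" (4x4, takes a point from camera to world coordinates). Camera axes: x right, y down, z forward; pixel columns grow to the right and rows downward; lengths in m; the calibration is good to about 2 mm. A picture is of the moment at which its call begins. There is no depth.
- r.close_job(): hands the job in; it is judged then, once.
The state is a dict: "time": time; "joint_positions": joint angles; "joint_vel": joint speeds; "joint_torque": joint torques, N m; "ee_pos": TCP position; "eef_rot": TCP orientation; "ft_force": force on the tool from outside, world axes, zero at the start; "torque": the same for the moment, N m; "width": finger opening in m; "grip_force": force on a finger pad.
Only numpy, scipy, OpenCV 4.12 (cv2) and the standard library are available. Lean on these libraries where they do the work, as an engineer would, in place of code of your own. Each camera call takes 0.05 s, during which the arm holds its last target. There are 200 camera calls.

TASK

Two small wooden presses stand on the modeller's bench. Tighten the wing nut of the press that holds the row of bamboo sticks: turn it clockwise until it comes up against its stop, with its wings in line with the wooden bar under it. The two pegs beside it carry fresh paint, so do not touch them, and leave the wing nut of the empty press as it is.

Things in the scene. Friction and masses are not known exactly. Their poses are not given: they have to be found in the camera images.
- nut (a joint): Steel wing nut of the press that holds the sticks, on a vertical axis. Its turn in rad, growing clockwise seen from above, from 0 (loosest) to a hard stop at 1.2 (tight), where the wings lie in line with the wooden bar under it. Starts at 0 to 0.35, so one grasp and 0.85 to 1.2 rad of turn do it. Stays where it is left (friction 0.08 N m) and does not rise or sink.
- nut_top (a point): Point on that nut's axis, 72 mm above the table. Turns with the nut: x along the wings, z up. The wings are an upright blade 8 mm thick, 64 mm from tip to tip (middle reaches 1 mm below this point, ears 8 mm above it). Under the blade a round hub 24 mm wide, its top 20 mm below this point, on the wooden bar (130 x 36 mm, top 32 mm below). Eight sticks 240 mm long lie under the bar.
- pegs: Two freshly painted upright pegs on that press's fixed plywood base (150 x 140 x 18 mm), 10 mm thick, tops 78 mm above the table. Origin on the nut's axis on top of the base; y along the wooden bar, x along the sticks, z up. They stand at x, y = (-27.5, 44) and (27.5, -44) mm. Fingers on the flat sides of the wings clear them through the whole turn, but not much beyond.
- spare_nut_wing (a point): Tip of one wing of the wing nut on the other, empty press: same shape, also with two painted pegs, but no sticks under its bar, so its nut stands 6 mm lower. This point is 30 mm from that nut's axis, x pointing outward along the wing. That nut is to stay as it is.

How it is judged:
At the end, for the whole second after the job is handed in: The wing nut of the press with the sticks is turned clockwise to within 0.2 rad (11 degrees) of its stop at 1.2 rad, its wings in line with the bar, and is still (value of joint nut above 1 rad and velocity of joint nut below 0.05 rad/s); the robot touches nothing.
It fails at once if a freshly painted peg beside the nut is touched (more than 0.5 N) (contact force between pegs and anything else above 0.5 N).
It fails at once if the wing nut of the empty press is turned (its wing tip moves more than 8 mm) (distance of spare_nut_wing from where it was at the start of the episode above 0.008 m).
It also fails if it takes over 35 s, if anything falls off the work surface, if the arm or the gripper's body presses on something with over 40 N, if the wrist force passes 120 N, or if a joint passes its speed limit or range.

## Working session

There is one attempt and no reset: what is moved stays moved. The work goes in short steps, Python scripts to look and compute and a tool call to move; the robot and the scene stay as the last step left them, time stands still between calls to the robot, and variables do not carry over. Pictures are saved under pics/ and viewed, at most 10 in all, crops included, and the job is handed in when it is done.

Besides the shell and the picture viewer there is one more tool, called as name(argument=value, ...), one argument or row to a line, values as JSON. move_arm: Moves the arm, as the interface text tells. Its arguments: {"type":"object","properties":{"targets":{"type":"array"},"grip_force":{"type":"number"}},"required":["targets"]}

```bash
mkdir -p pics
cat > h.py <<'E'
import numpy as np, cv2, pickle
from bench import r
def snap(n,f):
    c=r.camera(n); cv2.imwrite(f'pics/{f}.png',c['image']); pickle.dump(c,open(f'pics/{f}.pkl','wb')); return c
def K(c):
    f=c['image'].shape[0]/2/np.tan(np.radians(c['vertical_fov'])/2)
    return np.array([[f,0,c['cx']],[0,f,c['cy']],[0,0,1]]),np.array([c['k1'],0,0,0,0.])
def pix2z(c,uv,z):
    k,d=K(c); T=np.array(c['cam_to_world'])
    n=cv2.undistortPoints(np.array(uv,float).reshape(-1,1,2),k,d).reshape(-1,2)
    R=np.c_[n,np.ones(len(n))]@T[:3,:3].T; o=T[:3,3]
    return o+R*((np.broadcast_to(z,len(n))-o[2])/R[:,2])[:,None]
def proj(c,P):
    k,d=K(c); W=np.linalg.inv(np.array(c['cam_to_world']))
    return cv2.projectPoints(np.array(P,float).reshape(-1,1,3),cv2.Rodrigues(W[:3,:3])[0],W[:3,3],k,d)[0].reshape(-1,2)
E
python3 - <<'E'
from h import *
for n in('top','side'):
    c=snap(n,n+'0'); print(n,np.round(c['cam_to_world'],3).tolist(),c['vertical_fov'],c['k1'])
s=r.read_state();print(s['time'],s['ee_pos'],s['eef_rot'],s['width'])
E
```

```text
top [[-0.017, -0.981, 0.194, 0.352], [-1.0, 0.021, 0.02, -0.001], [-0.024, -0.193, -0.981, 0.921], [0.0, 0.0, 0.0, 1.0]] 46.63392406041085 -0.13220094452272507
side [[0.989, -0.097, 0.112, 0.464], [-0.148, -0.601, 0.785, -0.518], [-0.008, -0.793, -0.609, 0.485], [0.0, 0.0, 0.0, 1.0]] 57.920817418138256 -0.09832826077312913
0.1 [0.25001135 0.57244283 0.20165587] [ 2.04400824e-01  9.78887092e-01 -5.94465709e-04 -1.00630021e-04] 0.08692759640920858
```

View pics/top0.png

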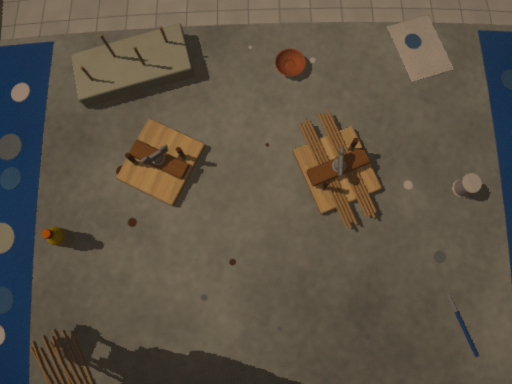

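View pics/side0.png

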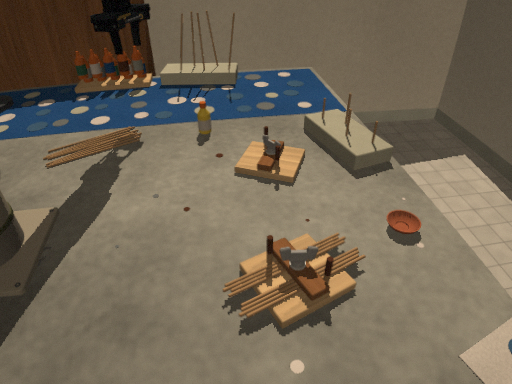

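The press with the sticks is at about (338,168) in the top picture and (297,265) in the side picture. The empty press is at (162,162) in the top picture. I'll enlarge the first one.

Run:
```python
from h import *
a=cv2.imread('pics/top0.png')[118:218,288:388]; b=cv2.imread('pics/side0.png')[225:325,245:345]
f=lambda x:cv2.resize(cv2.convertScaleAbs(x,alpha=1.6,beta=10),(400,400),interpolation=cv2.INTER_CUBIC)
cv2.imwrite('pics/z.png',np.hstack([f(a),f(b)]))
c=pickle.load(open('pics/top0.pkl','rb'))
print(pix2z(c,[[338,162],[162,158]],.072))
```

```text
[[ 0.58668038 -0.13998839  0.072     ]
 [ 0.60353629  0.21038594  0.072     ]]
```

View pics/z.png

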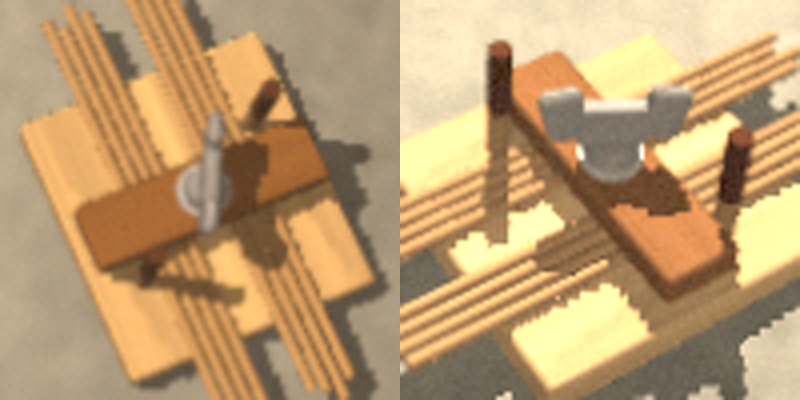

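The crop shows the base corners, the bar, the blade and the pegs clearly, and the wings need about 65° of clockwise turn. I'll fit the press pose to points from both views.

```bash
cat > fit.py <<'E'
from h import *
from scipy.optimize import least_squares
t=pickle.load(open('pics/top0.pkl','rb')); s=pickle.load(open('pics/side0.pkl','rb'))
g=lambda uv,o:(np.array(uv,float)+.5)/4-.5+o
T=g([[22,128],[252,34],[385,270],[78,212],[305,126],[268,88],[215,116],[207,232]],[288,118])
S=g([[99,46],[340,133],[145,92],[287,90],[211,102]],[245,225])
# local coordinates: x along sticks, y along bar (+y = upper right in top view)
def model(p):
    x,y,a,q=p
    R=lambda a,P:np.array(P)@np.array([[np.cos(a),np.sin(a),0],[-np.sin(a),np.cos(a),0],[0,0,1]])+[x,y,0]
    b=a-np.pi/2
    PT=np.r_[R(b,BASE),R(b,[[-.018,-.065,.04],[-.018,.065,.04],[-.0275,.044,.078]]),R(q,[[.032,0,.08],[-.032,0,.08]])]
    PS=np.r_[R(b,[[-.0275,.044,.078],[.0275,-.044,.078]]) if 1 else 0,R(q,[[-.032,0,.08],[.032,0,.08],[0,0,.071]])]
    return PT,PS
def res(p):
    PT,PS=model(p); return np.r_[proj(t,PT)-T,proj(s,PS)-S].ravel()
for w,l in((.15,.14),(.14,.15)):
    BASE=[[-w/2,-l/2,.018],[-w/2,l/2,.018],[w/2,l/2,.018]]
    for sw in (0,1):
        if sw: S[[0,1]]=S[[1,0]]
        o=least_squares(res,[.587,-.14,-1.2,-.07],loss='soft_l1')
        print(w,sw,o.x,o.cost,'turn left',o.x[3]-o.x[2]); print(np.round(res(o.x).reshape(-1,2),1).tolist())
    S[[0,1]]=S[[1,0]]
E
python3 fit.py
```

```text
0.15 0 [ 0.58751209 -0.1460778  -1.16795019 -0.13667745] 171.7957917029612 turn left 1.031272745014193
[[-1.4, 0.8], [0.1, -1.4], [-1.1, 1.8], [-0.9, 0.0], [-1.1, -3.4], [0.5, 0.2], [1.6, -1.7], [1.0, 0.6], [59.5, 22.5], [-61.5, -19.7], [-3.2, -0.0], [1.2, -0.3], [-0.1, 1.0]]
0.15 1 [ 0.58806186 -0.14567053 -1.17413101 -0.13270887] 14.538202971336048 turn left 1.0414221325798443
[[-1.5, 0.3], [0.2, -1.5], [-1.4, 1.9], [-1.2, -0.4], [-1.2, -3.5], [0.4, 0.0], [1.3, -2.0], [0.8, 0.3], [-0.6, 0.6], [-0.9, 1.7], [-2.9, -0.2], [1.5, -0.5], [0.2, 0.8]]
0.14 0 [ 0.58744817 -0.1454142  -1.18776352 -0.13249098] 175.38970411666915 turn left 1.0552725426237883
[[-2.6, 2.9], [3.8, 0.1], [-0.7, -0.3], [-1.3, -0.6], [-1.0, -2.9], [0.6, 0.5], [1.2, -1.7], [0.7, 0.6], [59.1, 22.6], [-61.3, -20.4], [-3.3, -0.2], [1.0, -0.6], [-0.2, 0.7]]
0.14 1 [ 0.58824085 -0.14502977 -1.19912237 -0.12654298] 17.35187155302132 turn left 1.0725793869940994
[[-2.6, 2.1], [4.1, -0.0], [-1.0, -0.2], [-1.6, -1.3], [-0.9, -3.0], [0.6, 0.3], [0.9, -2.1], [0.6, 0.2], [-0.9, 0.9], [-0.5, 0.9], [-2.8, -0.4], [1.4, -0.9], [0.2, 0.5]]
```

move_arm(
  targets=[
    [[-3,-2.6,0],[0,0,0],40],
    [[-3,-2.6,0],[0,0,0],40],
    [[-3,-2.6,0],[0,0,0],40],
    [[-3,-2.6,0],[0,0,0],40],
    [[-3,-2.6,0],[0,0,0],40],
    [[-3,-2.6,0],[0,0,0],40],
    [[-3,-2.6,0],[0,0,0],40],
    [[-3,-2.6,0],[0,0,0],40],
    [[-3,-2.6,0],[0,0,0],40],
    [[-3,-2.6,0],[0,0,0],40],
    [[-3,-2.6,0],[0,0,0],40],
    [[-3,-2.6,0],[0,0,0],40],
    [[-3,-2.6,0],[0,0,0],40],
    [[-3,-2.6,0],[0,0,0],40],
    [[-3,-2.6,0],[0,0,0],40],
    [[-3,-2.6,0],[0,0,0],40],
    [[-3,-2.6,0],[0,0,0],40],
    [[-3,-2.6,0],[0,0,0],40],
    [[-3,-2.6,0],[0,0,0],40],
    [[-3,-2.6,0],[0,0,0],40],
  ],
)

```text
time: 2.6
ee_pos: [0.5921, -0.1449, 0.202]
eef_rot: [0.204, 0.979, 0.0, -0.0]
ft_force: [0.4, 1.2, 1.4]
width: 0.0352
grip_force: 0.0
```

move_arm(
  targets=[
    [[0,0,0],[0,0,-0.14],40],
    [[0,0,0],[0,0,-0.14],40],
    [[0,0,0],[0,0,0],40],
    [[0,0,0],[0,0,0],40],
  ],
)

```text
time: 3.1
ee_pos: [0.5917, -0.1438, 0.2022]
eef_rot: [0.067, 0.998, 0.0, -0.0]
ft_force: [-0.1, 0.0, 0.7]
width: 0.0347
grip_force: 0.0
```

Run:
```python
from h import *
c=snap('wrist','w1'); s=r.read_state(); print(s['time'],s['ee_pos'],s['eef_rot'],s['width'],s['joint_positions'],s['ft_force'])
from scipy.spatial.transform import Rotation as R
print(R.from_quat(s['eef_rot']).as_matrix().round(3), np.round(c['cam_to_world'],3).tolist())
x,y,q,a=.588,-.1455,-.13,-1.175
P=[[x,y,.072]]+[[x+e*.032*np.cos(q),y+e*.032*np.sin(q),.08] for e in(1,-1)]+[[x+e*(.044*np.cos(a)+.0275*np.cos(a+np.pi/2)),y+e*(.044*np.sin(a)+.0275*np.sin(a+np.pi/2)),.078] for e in (1,-1)]
uv=proj(c,P);print(uv)
im=c['image'].copy()
x0,y0=np.clip((uv.mean(0)-[130,100]).astype(int),0,[512-260,384-200])
z=cv2.resize(cv2.convertScaleAbs(im[y0:y0+200,x0:x0+260],alpha=1.4,beta=10),None,fx=3,fy=3,interpolation=cv2.INTER_CUBIC)
print(x0,y0)
for u in uv: cv2.drawMarker(z,tuple(int(v) for v in ((u-[x0,y0])+.5)*3),(0,0,255),cv2.MARKER_CROSS,12,1)
cv2.imwrite('pics/w1z.png',z)
```

```text
3.15 [ 0.59180531 -0.14374177  0.20224684] [ 6.70188522e-02  9.97751704e-01  8.20072778e-05 -6.84148248e-05] 0.034691016779699636 [-0.25455499  0.31650329  0.52585716  1.53224206 -0.16146033  1.33645808
  1.72395482] [-0.15300834  0.10103291 -0.47599114]
[[-0.991  0.134 -0.   ]
 [ 0.134  0.991  0.   ]
 [ 0.     0.    -1.   ]] [[0.135, 0.952, 0.275, 0.516], [0.991, -0.129, -0.037, -0.134], [0.0, 0.278, -0.961, 0.385], [0.0, 0.0, 0.0, 1.0]]
[[250.4768966  166.97375376]
 [250.65650446 201.70111101]
 [250.20538694 134.36544085]
 [225.73469462 214.67781883]
 [277.17496612 118.53255113]]
120 67
```

View pics/w1z.png

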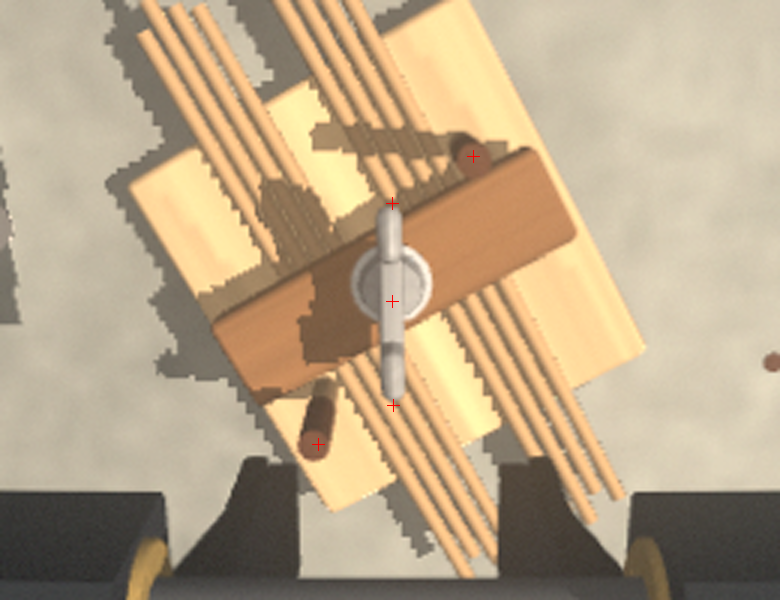

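The overlay agrees with the picture: the crosses for nut, wing tips and pegs fall on them to within 2 px, and the blade stands upright at column 392, in line with the tool. I'll centre over the nut and go down.

move_arm(
  targets=[
    [[0.35,-0.23,1],[0,0,0],40],
    [[0,0,1.5],[0,0,0],40],
    [[0,0,1.5],[0,0,0],40],
    [[0,0,1.5],[0,0,0],40],
    [[0,0,1.5],[0,0,0],40],
    [[0,0,1.5],[0,0,0],40],
    [[0,0,1.5],[0,0,0],40],
    [[0,0,1.5],[0,0,0],40],
    [[0,0,1.5],[0,0,0],40],
    [[0,0,1],[0,0,0],40],
    [[0,0,0.6],[0,0,0],40],
    [[0,0,0],[0,0,0],40],
    [[0,0,0],[0,0,0],40],
  ],
)

```text
time: 4.78
ee_pos: [0.5884, -0.1458, 0.0568]
eef_rot: [0.066, 0.998, 0.0, 0.0]
ft_force: [0.4, 0.3, -0.4]
width: 0.0347
grip_force: 0.0
```

Run:
```python
from h import *
c=snap('wrist','w2'); s=r.read_state(); print(s['time'],s['ee_pos'],s['width'],s['ft_force'])
```

```text
4.825 [ 0.58843466 -0.14581414  0.05684128] 0.03480613922293565 [ 0.09592779 -0.33397115 -0.61636508]
```

View pics/w2.png

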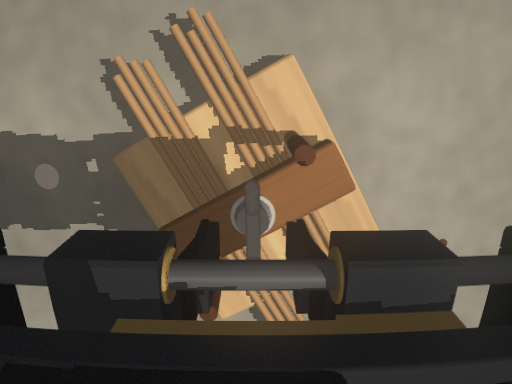

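The blade (column 252) sits midway between the fingers (inner edges about 219 and 287), and nothing is touching. Closing.

move_arm(
  targets=[
    [[0,0,0],[0,0,0],0],
    [[0,0,0],[0,0,0],0],
    [[0,0,0],[0,0,0],0],
    [[0,0,0],[0,0,0],0],
    [[0,0,0],[0,0,0],0],
    [[0,0,0],[0,0,0],0],
  ],
  grip_force=25,
)

```text
time: 5.58
ee_pos: [0.5881, -0.1457, 0.0563]
eef_rot: [0.066, 0.998, 0.0, -0.0]
ft_force: [-0.4, -0.7, 0.7]
width: 0.0001
grip_force: 0.0
```

The fingers shut without catching the blade. I'll look before doing anything else.

Run:
```python
from h import *
c=snap('wrist','w3'); d=snap('side','s3'); s=r.read_state(); print(s['width'],s['grip_force'],s['ft_force'],s['torque'])
print(proj(c,[[s['ee_pos'][0],s['ee_pos'][1],.056]]),proj(d,[s['ee_pos'],[.588,-.1455,.072]]))
b=d['image'][200:320,230:370]
cv2.imwrite('pics/z3.png',np.hstack([cv2.resize(c['image'][130:330,180:340],(400,500)),cv2.resize(cv2.convertScaleAbs(b,alpha=1.5,beta=10),(400,500),interpolation=cv2.INTER_CUBIC)]))
```

```text
0.0007084015287922817 0.0 [-0.46547662 -0.51141226 -0.18425378] [0.00493492 0.01622122 0.00793074]
[[253.19757203 223.54965446]] [[296.95370944 257.07691204]
 [297.55352042 250.41274644]]
```

View pics/z3.png

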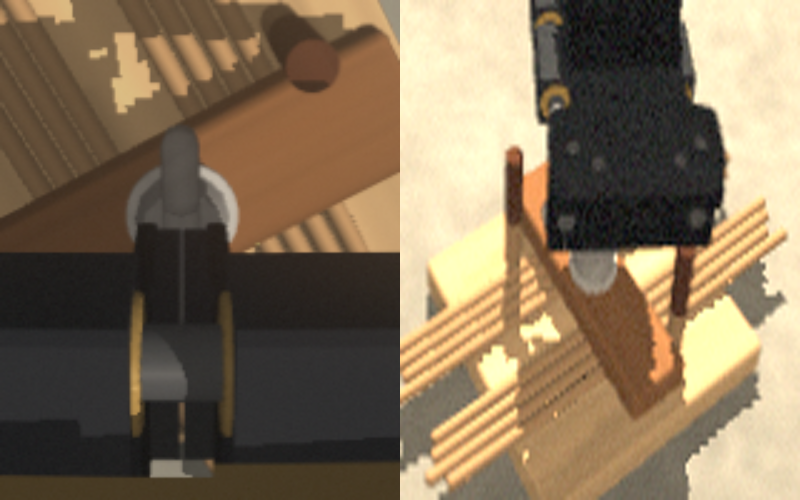

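Run:
```python
from h import *
c=pickle.load(open('pics/w3.pkl','rb'));print(np.round(c['cam_to_world'],4).tolist())
x,y,q=.588,-.1455,-.13
u=np.array([np.cos(q),np.sin(q),0]);v=np.array([-u[1],u[0],0]);o=np.array([x,y,0])
P=lambda a,b,z:o+a*u+b*v+[0,0,z]
L={'neartip':P(-.032,0,.08),'hubnear':P(-.012,0,.052),'hubL':P(0,-.012,.052),'hubR':P(0,.012,.052)}
for z in(.056,.064,.072,.08): L[f'padnearL{z}']=P(-.0095,-.009,z)
for k,p in L.items():
    w=proj(c,[p])[0]; print(k,w.round(1),'crop',((w-[180,130])*2.5).round(0))
z=cv2.resize(cv2.convertScaleAbs(c['image'][160:260,190:320],alpha=2.2,beta=25),(780,600),interpolation=cv2.INTER_CUBIC)
cv2.imwrite('pics/z4.png',z)
```

```text
[[0.1317, 0.9522, 0.2756, 0.5122], [0.9913, -0.1266, -0.0364, -0.1362], [0.0002, 0.278, -0.9606, 0.2389], [0.0, 0.0, 0.0, 1.0]]
neartip [253.7 181.5] crop [184. 129.]
hubnear [253.5 201.6] crop [184. 179.]
hubL [233.3 220.8] crop [133. 227.]
hubR [273.7 220.7] crop [234. 227.]
padnearL0.056 [237.8 208.1] crop [145. 195.]
padnearL0.064 [237.3 213. ] crop [143. 208.]
padnearL0.072 [236.6 218.5] crop [142. 221.]
padnearL0.08 [235.9 224.3] crop [140. 236.]
```

View pics/z4.png

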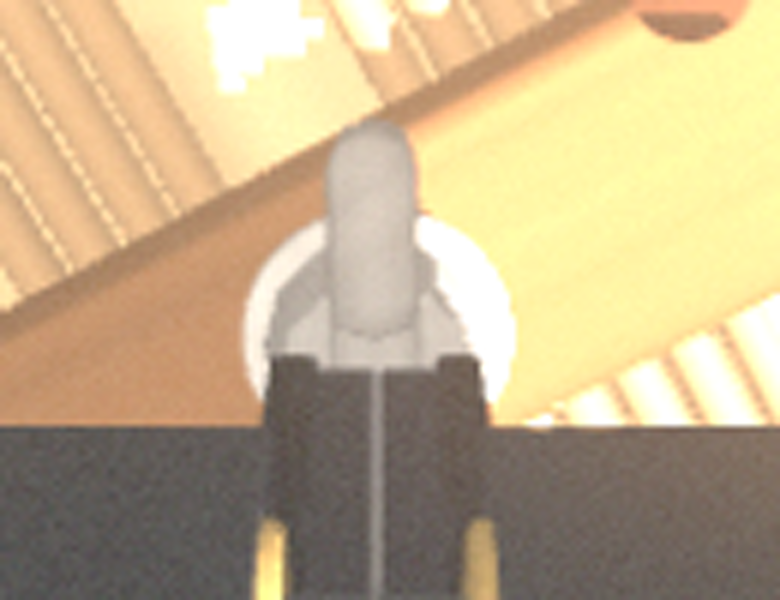

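Geometry checks out: the near wing tip is predicted at row 181.5 and seen at about 180. But the shut finger tips show at row 221.6, which puts them near z 0.074, so they closed in the notch above the blade's middle. I'll open, go 12 mm lower and close again. The reading would then be 0.044, still above the bar at 0.040. A stop at 8 mm means the blade, 24 mm means the hub.

move_arm(
  targets=[
    [[0,0,0],[0,0,0],40],
    [[0,0,0],[0,0,0],40],
    [[0,0,0],[0,0,0],40],
    [[0,0,0],[0,0,0],40],
    [[0,0,0.4],[0,0,0],40],
    [[0,0,0.4],[0,0,0],40],
    [[0,0,0.4],[0,0,0],40],
    [[0,0,0],[0,0,0],40],
  ],
)

```text
time: 6.68
ee_pos: [0.5878, -0.1456, 0.0438]
eef_rot: [0.066, 0.998, 0.0, -0.0]
ft_force: [-0.8, -0.0, 0.3]
width: 0.0349
grip_force: 0.0
```

move_arm(
  targets=[
    [[0,0,0],[0,0,0],0],
    [[0,0,0],[0,0,0],0],
    [[0,0,0],[0,0,0],0],
    [[0,0,0],[0,0,0],0],
    [[0,0,0],[0,0,0],0],
  ],
  grip_force=25,
)

```text
time: 7.3
ee_pos: [0.5882, -0.1457, 0.0444]
eef_rot: [0.066, 0.998, 0.0, 0.0]
ft_force: [-0.4, -0.1, 1.4]
width: 0.0075
grip_force: 25.0
```

The fingers stopped at 7.5 mm with 25 N, so they hold the blade. Turning clockwise.

move_arm(
  targets=[
    [[0,0,0],[0,0,0.1],0],
    [[0,0,0],[0,0,0.1],0],
    [[0,0,0],[0,0,0.1],0],
    [[0,0,0],[0,0,0.1],0],
    [[0,0,0],[0,0,0.1],0],
    [[0,0,0],[0,0,0.1],0],
    [[0,0,0],[0,0,0.1],0],
    [[0,0,0],[0,0,0.1],0],
    [[0,0,0],[0,0,0.1],0],
    [[0,0,0],[0,0,0],0],
  ],
)

```text
time: 8.55
ee_pos: [0.5887, -0.1449, 0.0444]
eef_rot: [0.493, 0.87, 0.0, 0.0]
ft_force: [1.9, 2.9, 0.4]
width: 0.0075
grip_force: 25.0
```

Run:
```python
from h import *
c=snap('wrist','w5'); s=r.read_state(); print(s['time'],s['ee_pos'],s['eef_rot'],s['width'],s['grip_force'],s['ft_force'],s['torque'],s['joint_positions'])
q=s['eef_rot'];print('blade angle',(2*np.arctan2(q[1],q[0])+np.pi)%np.pi-np.pi)
cv2.imwrite('pics/z5.png',cv2.convertScaleAbs(c['image'],alpha=1.5,beta=15))
```

```text
8.6 [ 0.58864004 -0.1449384   0.04440534] [4.92092703e-01 8.70542661e-01 4.63507395e-04 1.77923670e-04] 0.007585772420242915 25.006263256072998 [ 2.7845629   3.35418864 -0.49635498] [ 0.63778526 -0.56407125 -0.08362688] [-0.35414735  0.49437219  0.66635729  1.71660175 -0.34578548  1.05032327
  0.97022392]
blade angle -1.0289841989187485
```

View pics/z5.png

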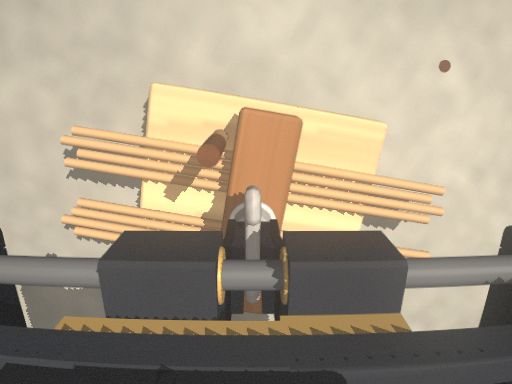

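The nut turned with the grip: the blade is at column 252, the bar's axis leans about 8° further clockwise, and the torque of 0.08 N m is plain friction. Turning on to the stop.

move_arm(
  targets=[
    [[0,0,0],[0,0,0.05],0],
    [[0,0,0],[0,0,0.05],0],
    [[0,0,0],[0,0,0.04],0],
    [[0,0,0],[0,0,0.03],0],
    [[0,0,0],[0,0,0],0],
  ],
)

```text
time: 9.22
ee_pos: [0.5888, -0.1449, 0.0444]
eef_rot: [0.565, 0.825, 0.001, 0.0]
ft_force: [4.2, 4.6, -0.9]
width: 0.0079
grip_force: 25.0
```

Run:
```python
from h import *
s=r.read_state(); q=s['eef_rot']; print(s['time'],s['width'],s['ft_force'],s['torque'],'blade',(2*np.arctan2(q[1],q[0])+np.pi)%np.pi-np.pi)
```

```text
9.225 0.007850495444563989 [ 4.18007039  4.58070035 -0.93347375] [ 0.81754278 -0.91375489  0.12046285] blade -1.2002144297630801
```

The width rising to 7.85 mm, the higher torque and the blade angle of −1.20 rad (bar −1.18) all say the stop is reached. I'll release and lift.

move_arm(
  targets=[
    [[0,0,0],[0,0,0],30],
    [[0,0,0],[0,0,0],30],
    [[0,0,0],[0,0,0],30],
    [[0,0,0],[0,0,0],30],
    [[0,0,-1],[0,0,0],30],
    [[0,0,-2],[0,0,0],30],
    [[0,0,-3],[0,0,0],30],
    [[0,0,-3],[0,0,0],30],
    [[0,0,-3],[0,0,0],30],
    [[0,0,-3],[0,0,0],30],
    [[0,0,0],[0,0,0],30],
    [[0,0,0],[0,0,0],30],
    [[0,0,0],[0,0,0],30],
    [[0,0,0],[0,0,0],30],
  ],
)

```text
time: 10.98
ee_pos: [0.5878, -0.1457, 0.1938]
eef_rot: [0.565, 0.825, -0.0, -0.0]
ft_force: [0.1, -0.1, -0.3]
width: 0.026
grip_force: 0.0
```

Run:
```python
from h import *
c=snap('wrist','w6'); s=r.read_state(); print(s['time'],s['ee_pos'],s['ft_force'])
cv2.imwrite('pics/z6.png',cv2.convertScaleAbs(c['image'],alpha=1.3,beta=10))
```

```text
11.025 [ 0.58782533 -0.1456885   0.19385725] [-0.86705494  0.49648777 -0.51737346]
```

View pics/z6.png

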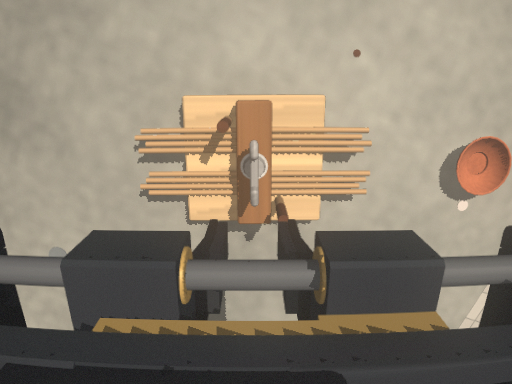

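The wings, at column 254 from row 142 to 203, lie in line with the bar. The tool is clear of everything.

```bash
python3 -c "
from bench import r; print(r.close_job())"
```

```text
the job is handed in; nothing more can be done
None
```

The wing nut of the press with the sticks is turned clockwise to its stop, with its wings in line with the bar in the last picture. The arm is clear, the pegs and the empty press were not approached, and the job was handed in at about 11 s; no verdict was returned.

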